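# Slide a gearbox cover plate out over the end of the parts ledge

## Robot

A 6-joint arm with a two-finger parallel gripper is mounted at the origin on the work surface. World frame = base frame: x ahead of the robot, y to its left, z up, the work surface at z = 0. Lengths are in m, angles in rad, forces in N, time in s.
With the tool pointing down it reaches from about 0.325 to 0.775 m from the base axis. Payload 5.5 kg.
Tool frame: the origin (TCP) lies between the finger pads; the fingertips stand 19 mm ahead of it and the grasp point (between the pads) is the TCP; z points along the fingers, y is the direction in which the jaws open and shut (so a half turn about z gives the same grasp; the last joint's range is limited). The gripper opens to 88 mm and grips with 3 to 60 N. Pads are 20 mm wide; open, the fingers measure 115 mm over their backs; the gripper's body (75 mm by 178 mm) begins 61 mm behind the grasp point.
Start: joints at [-1.196, 0.091, 1.231, -0, 1.82, -0.057], TCP at [0.251, -0.545, 0.242] pointing down, gripper open.
Joint ranges: [-2.87, 2.87], [-0.86, 2.18], [0.17, 2.46], [-1.51, 4.65], [0.06, 2.69], [-2.65, 2.65]. Speed limits (rad/s): [2.57, 2.57, 3.01, 3.14, 3.14, 3.14].

## Interface

Orientations are given as a unit quaternion [w, x, y, z].
In Python, from rig import bot, get_image gives the robot as it stands. The module is installed in compiled form; this text tells all that it offers. Calls block until the motion is done:
- bot.move_ptp(position, orientation): joint-space move of the TCP to a pose.
- bot.servo_line(position, attitude=None, speed=0.15, threshold=None): straight line of the TCP; attitude=None keeps the orientation; speed is the mean speed in m/s. With threshold (N) it stops when the force on the tool has changed by that much, and returns True; else False.
- bot.goto_joints(angles): joint-space move.
- bot.move_gripper(opening): finger opening in m; the grip force is fixed at half the most; returns when the fingers have stopped.
- bot.wait(seconds).
- bot.inverse_kinematics(position, orientation): joint angles nearest the present ones, or None.
- bot.observe(): the state.
- get_image(name): name is "scene" or "top" or "wrist"; returns a dict with "color" (384x512x3 uint8, red, green, blue), "range_z" (384x512 float32, m along the optical axis (not along the pixel's ray), 0 where there is no reading), "fx", "fy", "cx", "cy" (pixels), "position" and "attitude" of the camera in the world. Camera axes: x right, y up, looking along -z (the intrinsics and any distortion apply to the point x, -y, -z); pixel columns grow to the right and rows downward; lengths in m; the calibration is good to about 2 mm. The wrist camera is an equidistant fisheye: a pixel r from the principal point sees the ray r / f radians off the axis. A picture is of the moment at which its call begins.
A pose or a line that the arm cannot do raises bot.MotionError and nothing moves.
- bot.close_job(): hands the job in, once; it reports no verdict.
The state is a dict: "time": time; "joints": joint angles; "qvel": joint speeds; "joint_efforts": joint torques, N m; "tool_pos": TCP position; "eef_rot": TCP orientation; "wrist_force": force on the tool from outside, world axes, zero at the start; "torque": the same for the moment, N m; "grip_width": finger opening in m.
Only numpy, scipy, OpenCV 4.12 (cv2) and the standard library are available. Lean on these libraries where they do the work, as an engineer would, in place of code of your own. Each camera call takes 0.05 s, during which the arm holds its last target.

## Task

With a fingertip or the outside of the fingers, push the flat gearbox cover plate along the raised parts ledge until about 40 mm of it sticks out over the end of the ledge that it already lies nearer to, so that its two end bolt holes hang in the clear and can be punched out. Leave it lying flat with its long edge flush against the ledge's back lip, so that it cannot swing. Only push it - do not pick it up or tip it - and leave the other parts and tools where they are.

Things in the scene. Friction and masses are not known exactly. Their poses are not given: they have to be found in the camera images.
- ledge: Fixed folded sheet-steel ledge in blue paint, 500 mm long (its y), 150 mm deep (its x), flat top 80 mm above the bench. Origin at bench level under the middle of the top; +x to its back. All along the back stands a lip 20 mm above the top, inner face at x = +72 mm. Front edge (x = -75 mm, folded down 18 mm) and both ends (y = +-250 mm) are open: nothing stands up there. Legs 60 mm in from the ends.
- cover: Gearbox cover: loose bare steel plate 150 mm long (its y), 95 mm wide (its x), 6 mm thick, about 0.6 kg; six 11 mm bolt holes, the end ones centred 18 mm from its ends. Origin: centre of its underside, z up; both ways round are alike. Starts flat on one half of the ledge, roughly along it, 10 to 28 mm clear of the lip. Slides under a few newtons.
- gear: Steel gear, 84 mm across, 26 mm high, loose, lying flat on the other half of the ledge. Origin at the centre of its underside. Not to be disturbed.
- bearing: Ball bearing, 62 mm across, 16 mm high, loose, lying flat on top of the gear. Origin at the centre of its underside. Not to be disturbed.
- wrench: Steel spanner, 200 mm long (its x axis), lying on the bench between robot and ledge. Not to be disturbed.
- drift: Steel drift punch, 150 mm long (its x axis), 14 mm thick, lying on the bench between robot and ledge. Not to be disturbed.
- hammer: Hammer, 280 mm long (its x axis), lying on the bench at the left, nearer the robot. Not to be disturbed.
- timber_long: Dark timber packing block 190 x 72 x 62 mm on the bench to the right of the ledge; origin at the centre of its underside. Not to be disturbed.
- timber_short: Timber packing block 110 x 70 x 58 mm on the bench, to the right and nearer the robot; origin at the centre of its underside. Not to be disturbed.
- oil_bottle: White oil bottle 70 mm across, 190 mm high, standing on the bench to the left of the ledge; origin at the centre of its underside. Not to be disturbed.
Mind the look-alikes: they are no part of the job. There is more than one size of the cover; the one meant has the size given above.

How it is judged:
At the end, for the whole second after the job is handed in: The cover plate lies at rest and flat on the ledge, 28 to 52 mm of it beyond one end of the ledge, its long edge along the lip (within 4 mm at its middle and 0.05 rad), and no other part or tool is more than 15 mm from where it began ((y of cover in the frame of ledge between 0.203 and 0.227 m or y of cover in the frame of ledge between -0.227 and -0.203 m) and x of cover in the frame of ledge above 0.0205 m and angle between the y axis of cover and the y axis of ledge, either way round below 0.05 rad and z of cover in the frame of ledge between 0.077 and 0.083 m and angle between cover's own z axis and vertical below 0.03 rad and linear speed of cover below 0.01 m/s and distance of each of gear, bearing, wrench, hammer, drift, timber_long, timber_short, oil_bottle from where it was at the start of the episode below 0.015 m); the robot touches nothing.
It fails at once if the cover plate is lifted more than 8 mm off the ledge (z of cover in the frame of ledge above 0.088 m).
It fails at once if the cover plate is tipped by more than 0.12 rad or falls off (angle between cover's own z axis and vertical above 0.12 rad or z of cover in the frame of ledge below 0.068 m).
It fails at once if the gear or the bearing on it is moved more than 15 mm (distance of any of gear, bearing from where it was at the start of the episode above 0.015 m).
It fails at once if a tool, timber block or bottle on the bench is moved more than 15 mm (distance of any of wrench, hammer, drift, timber_long, timber_short, oil_bottle from where it was at the start of the episode above 0.015 m).
It also fails if it takes over 48 s, if anything falls off the work surface, if the arm or the gripper's body presses on something with over 40 N, if the wrist force passes 120 N, or if a joint passes its speed limit or range.

## Working session

There is one attempt and no reset: what is moved stays moved. The work goes in short steps, each a Python script; the robot and the scene stay as the last script left them, time stands still between calls to the robot, and variables do not carry over. Pictures are saved under pics/ and viewed, and the job is handed in when it is done.

```bash
mkdir -p pics; python3 - <<'E'
from rig import bot,get_image
import cv2,numpy as np
for n in("scene","top"):
    d=get_image(n); cv2.imwrite(f"pics/{n}0.png",cv2.cvtColor(d["color"],cv2.COLOR_RGB2BGR)); np.savez(f"{n}0.npz",**d)
    print(n,d["fx"],d["cx"],d["cy"],d["position"],d["attitude"],(d["range_z"]>0).mean(),[k for k in d])
o=bot.observe();print(o["time"],o["tool_pos"],o["eef_rot"],o["wrist_force"])
E
```

```text
scene 456.7390990380422 249.4087054412175 183.41481142616266 [ 1.10179953 -1.27146133  1.23542299] [0.87766651 0.40764261 0.09701719 0.2326299 ] 0.9945220947265625 ['color', 'range_z', 'fx', 'fy', 'cx', 'cy', 'position', 'attitude']
top 496.5137929129807 255.50836010126312 195.78446073094986 [ 0.3762054  -0.08741163  1.63985435] [-0.7054274  -0.02166061  0.01061116  0.70837166] 0.9961395263671875 ['color', 'range_z', 'fx', 'fy', 'cx', 'cy', 'position', 'attitude']
0.1 [ 0.25101075 -0.5447211   0.24061977] [-8.56223744e-04  9.76783572e-01  2.14226750e-01 -1.41065289e-04] [ 0.92510158  0.02126705 -0.39617203]
```

View pics/top0.png

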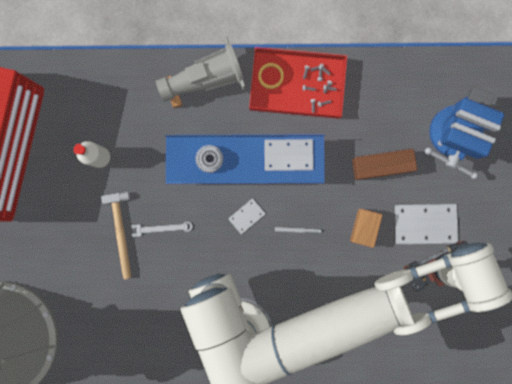

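View pics/scene0.png

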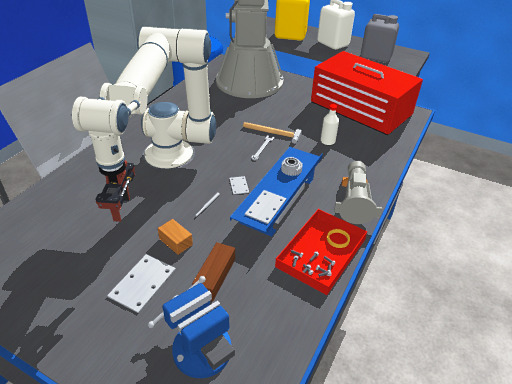

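The top view shows the blue ledge at columns 165–325, rows 135–185. The cover is on its right (−y) half at about (289,155), and the gear with the bearing is at (209,158). Next I'll measure the ledge and the cover.

```bash
cat > h.py <<'E'
import numpy as np,cv2
from scipy.spatial.transform import Rotation as R
def rot(q): return R.from_quat([q[1],q[2],q[3],q[0]]).as_matrix()
def cloud(d):
    z=d["range_z"]; v,u=np.mgrid[:z.shape[0],:z.shape[1]]
    p=np.stack([(u-d["cx"])/d["fx"]*z,-(v-d["cy"])/d["fy"]*z,-z],-1)
    return p@rot(d["attitude"]).T+d["position"]
def plane(d,uv,h):
    uv=np.atleast_2d(uv).astype(float)
    r=np.stack([(uv[:,0]-d["cx"])/d["fx"],-(uv[:,1]-d["cy"])/d["fy"],-np.ones(len(uv))],-1)@rot(d["attitude"]).T
    t=(h-d["position"][2])/r[:,2]; return d["position"]+r*t[:,None]
def rect(xy):
    c,s,a=cv2.minAreaRect(xy.astype(np.float32)*1000)
    b=cv2.boxPoints((c,s,a)); e=b[1]-b[0]; f=b[2]-b[1]; l=e if np.hypot(*e)>np.hypot(*f) else f
    ang=np.arctan2(l[1],l[0])-np.pi/2; ang=(ang+np.pi/2)%np.pi-np.pi/2
    return np.array(c)/1000,np.sort(s),ang
def biggest(m):
    cs,_=cv2.findContours(m.astype(np.uint8),cv2.RETR_EXTERNAL,cv2.CHAIN_APPROX_NONE)
    return max(cs,key=cv2.contourArea)[:,0,:]
def measure(d,verbose=True):
    P=cloud(d); hsv=cv2.cvtColor(d["color"],cv2.COLOR_RGB2HSV)
    box=(P[...,0]>.3)&(P[...,0]<.75)&(abs(P[...,1])<.5)&(P[...,2]>.05)
    blue=box&(hsv[...,1]>120)&(hsv[...,0]>95)&(hsv[...,0]<130)
    white=box&(hsv[...,1]<70)&(hsv[...,2]>120)&(P[...,2]<.1)&(P[...,2]>.07)
    return P,blue,white
E
python3 - <<'E'
from h import *
for n in("top","scene"):
    d=dict(np.load(n+"0.npz")); P,b,w=measure(d)
    cb=biggest(b|w);cw=biggest(w)
    print(n,b.sum(),w.sum())
    print(" cover",rect(plane(d,cw,.086)[:,:2]), "z",np.median(P[...,2][w]))
    print(" ledge",rect(plane(d,cb,.08)[:,:2]),"zblue",np.percentile(P[...,2][b],[5,50,95]))
    print(" ledgept", rect(P[b][:,:2]), "bench z",np.median(P[...,2][(abs(P[...,2])<.03)]))
    m=np.zeros(b.shape+(3,),np.uint8);m[b]=(255,0,0);m[w]=(255,255,255);cv2.imwrite(f"pics/m_{n}.png",m)
d=dict(np.load("top0.npz"));P,b,w=measure(d)
# lip pixels
for lo,hi in((.074,.086),(.093,.11)):
    q=P[b&(P[...,2]>lo)&(P[...,2]<hi)]
    print(lo,len(q),rect(q[:,:2]))
E
python3 - <<'E'
import cv2
for n,(a,b,c,e) in {"top":(125,195,150,430),"scene":(140,240,220,330)}.items():
    i=cv2.imread(f"pics/{n}0.png")[a:b,c:e];j=cv2.imread(f"pics/m_{n}.png")[a:b,c:e]
    s=2.8 if n=="top" else 3
    cv2.imwrite(f"pics/z_{n}.png",cv2.resize(cv2.vconcat([i,j]),None,fx=s,fy=s,interpolation=0)[:600])
E
```

```text
top 5191 1657
 cover (array([ 0.57668188, -0.16734543]), array([ 97.8768692 , 153.84274292]), np.float32(-0.0053440332)) z 0.0858045915450012
 ledge (array([ 0.56735626, -0.02808562]), array([152.43179321, 496.95111084]), np.float32(-0.004961729)) zblue [0.07449419 0.08031738 0.08660287]
 ledgept (array([ 0.50744891, -0.02799738]), array([262.25149536, 498.51705933]), np.float32(-0.0019800663)) bench z 0.00045904319085821044
scene 2222 894
 cover (array([ 0.57695532, -0.16478099]), array([ 95.20817566, 154.82510376]), np.float32(0.0065071583)) z 0.08717631823132388
 ledge (array([ 0.56580359, -0.01748462]), array([155.59515381, 540.50866699]), np.float32(0.0024735928)) zblue [0.07661843 0.08186229 0.09701351]
 ledgept (array([ 0.56561633, -0.02484602]), array([155.80439758, 508.47994995]), np.float32(0.003284216)) bench z 0.001436025948429065
0.074 4686 (array([ 0.56440027, -0.02823387]), array([148.42959595, 498.23703003]), np.float32(-0.0022040606))
0.093 36 (array([ 0.60608679, -0.07507613]), array([ 63.07555008, 375.0446167 ]), np.float32(-0.0060892105))
```

View pics/z_top.png

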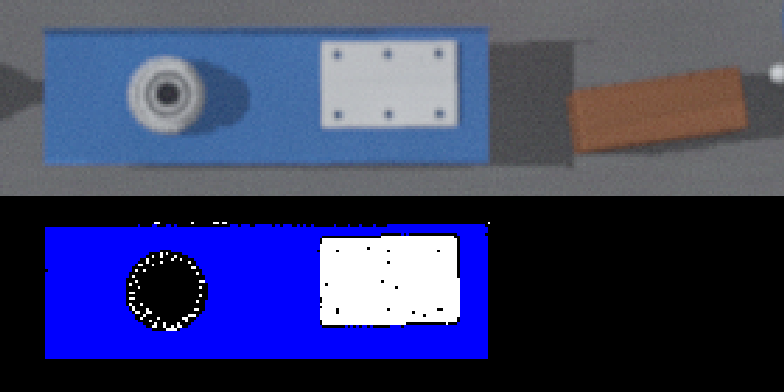

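```bash
cat >> h.py <<'E'
JY=[0,1,0,0]; JX=[0,np.sqrt(.5),np.sqrt(.5),0]
def st(bot,t):
    o=bot.observe(); print(t,round(o["time"],2),np.round(o["tool_pos"],4),"F",np.round(o["wrist_force"],1),"g",round(o["grip_width"],4)); return o
E
python3 - <<'E'
from h import *
from rig import bot
for p,q in(((.507,-.167,.16),JY),((.577,-.07,.16),JX),((.577,-.07,.16),[0,np.sqrt(.5),-np.sqrt(.5),0])):
    j=bot.inverse_kinematics(list(p),q);print(None if j is None else np.round(j,3))
bot.move_ptp([.507,-.167,.16],JY)
bot.move_gripper(.06)
st(bot,"above")
print(bot.servo_line([.507,-.167,.102],speed=.06,threshold=6));st(bot,"down")
print(bot.servo_line([.545,-.167,.102],speed=.03,threshold=9));st(bot,"pushed")
E
```

```text
[-0.382 -0.088  1.554 -0.     1.675  1.189]
[-0.179  0.04   1.429 -0.     1.673 -0.179]
None
above 2.42 [ 0.507 -0.167  0.16 ] F [ 0.5  0.6 -0.3] g 0.0602
False
down 3.53 [ 0.5073 -0.1671  0.1026] F [-0.5 -0.6 -0.4] g 0.0601
True
pushed 4.33 [ 0.5288 -0.167   0.1014] F [-0.  -0.2  0.2] g 0.0602
```

```bash
python3 - <<'E'
from h import *
from rig import bot,get_image
print(bot.servo_line([.545,-.167,.102],speed=.02,threshold=12));st(bot,"pushed")
d=get_image("scene");i=cv2.cvtColor(d["color"],cv2.COLOR_RGB2BGR)[130:240,210:340]
cv2.imwrite("pics/s1.png",cv2.resize(i,None,fx=5,fy=5,interpolation=cv2.INTER_CUBIC))
E
```

```text
True
pushed 4.7 [ 0.5288 -0.1668  0.1004] F [ 0.2 -1.1 -0.1] g 0.06
```

View pics/s1.png

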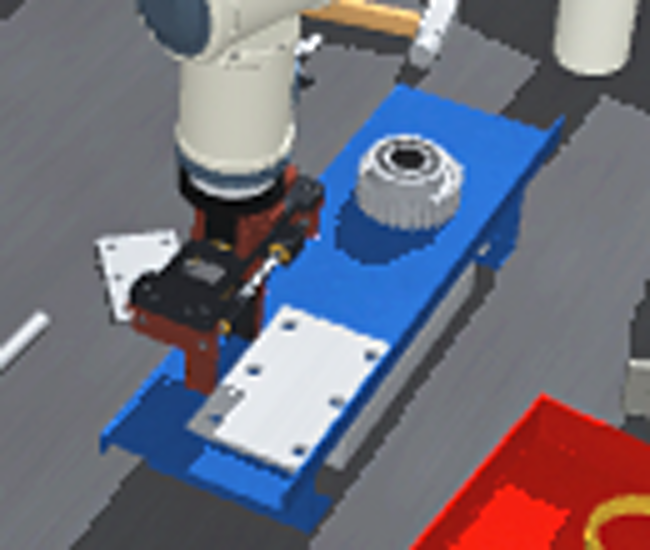

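The close-up shows the plate's back edge against the lip, and the second push stopped at the same x. Next I'll push it along −y, stopping a little short so I can measure.

```bash
python3 - <<'E'
from h import *
from rig import bot,get_image
bot.servo_line([.515,-.167,.1025],speed=.06)
bot.servo_line([.515,-.167,.16],speed=.12)
bot.move_ptp([.586,-.068,.16],JX); bot.move_gripper(.04); st(bot,"above")
print(bot.servo_line([.586,-.068,.1025],speed=.06,threshold=6));st(bot,"down")
print(bot.servo_line([.586,-.148,.1025],speed=.04,threshold=15));st(bot,"pushed")
d=get_image("scene");i=cv2.cvtColor(d["color"],cv2.COLOR_RGB2BGR)[130:240,210:340]
cv2.imwrite("pics/s2.png",cv2.resize(i,None,fx=5,fy=5,interpolation=cv2.INTER_CUBIC))
d=get_image("top");np.savez("top2.npz",**d);i=cv2.cvtColor(d["color"],cv2.COLOR_RGB2BGR)[120:200,150:380]
cv2.imwrite("pics/t2.png",cv2.resize(i,None,fx=3.4,fy=3.4,interpolation=cv2.INTER_CUBIC))
E
```

```text
above 7.53 [ 0.586  -0.0681  0.1601] F [-0.8 -0.6  0. ] g 0.0402
False
down 8.63 [ 0.5863 -0.068   0.1031] F [-0.4 -0.4  0.7] g 0.0399
False
pushed 10.78 [ 0.586  -0.1479  0.1025] F [-1.4  3.5 -0.3] g 0.04
```

View pics/s2.png

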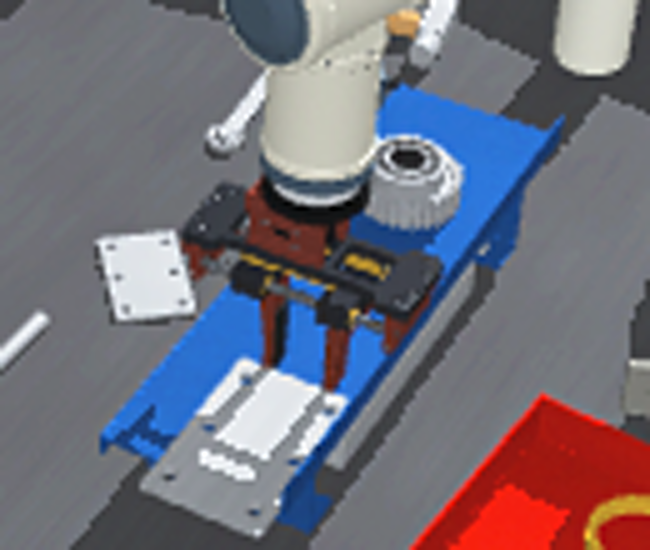

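View pics/t2.png

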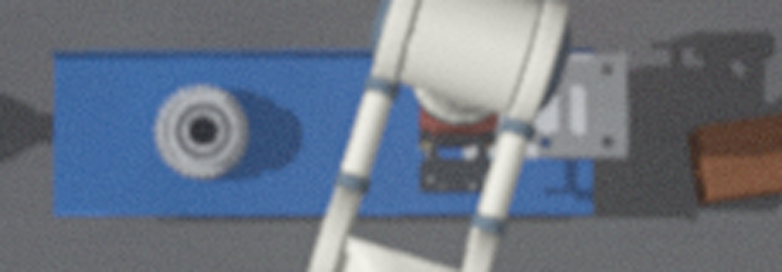

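The overhang reads about 34/3.4 = 10 px, or roughly 31 mm, in the top view (plate end at column 628 of the enlargement, ledge end at 594). I'll refine that by ray casting and then finish the push.

```bash
cat >> h.py <<'E'
def overhang(d):
    # edge columns, subpixel from gradients: plate end (z .086), ledge end (z .08)
    hsv=cv2.cvtColor(d["color"],cv2.COLOR_RGB2HSV).astype(float); sat=hsv[...,1]
    g=d["color"].astype(float).mean(-1)
    def edge(prof,x0):
        w=np.clip(-np.diff(prof),0,None); w[w<.3*w.max()]=0
        return x0+.5+(w*np.arange(len(w))).sum()/w.sum()
    v=lambda a,b,img,c0,c1:edge(img[a:b,c0:c1].mean(0),c0)
    return v
E
python3 - <<'E'
from h import *
d=dict(np.load("top2.npz")); v=overhang(d)
sat=cv2.cvtColor(d["color"],cv2.COLOR_RGB2HSV)[...,1].astype(float); g=d["color"].astype(float).mean(-1)
le=v(172,180,sat,318,332); pe=v(143,160,g,328,344)   # ledge end / plate end columns
L=plane(d,[[le,176]],.08)[0];C=plane(d,[[pe,151]],.086)[0]
print(le,pe,L,C,"overhang",L[1]-C[1])
E
```

```text
324.28805970149256 334.2695652173913 [ 0.5087997  -0.27967853  0.08      ] [ 0.58680684 -0.31099425  0.086     ] overhang 0.031315717282786315
```

```bash
python3 - <<'E'
from h import *
from rig import bot,get_image
print(bot.servo_line([.586,-.1565,.1025],speed=.03,threshold=15));st(bot,"pushed")
bot.servo_line([.586,-.135,.1025],speed=.06)
bot.servo_line([.586,-.135,.16],speed=.12)
bot.move_ptp([.512,-.235,.16],JY); bot.move_gripper(.06); st(bot,"above")
print(bot.servo_line([.512,-.235,.1025],speed=.06,threshold=6));st(bot,"down")
print(bot.servo_line([.545,-.235,.1025],speed=.02,threshold=10));st(bot,"pushed")
print(bot.servo_line([.545,-.235,.1025],speed=.02,threshold=12));st(bot,"pushed2")
bot.servo_line([.508,-.235,.1025],speed=.06)
bot.servo_line([.508,-.235,.16],speed=.12)
bot.move_ptp([.3,-.45,.25],JY);st(bot,"away")
for n in("scene","top"):
    d=get_image(n);np.savez(n+"3.npz",**d)
    a,b,c,e,s=(120,200,150,380,3.4) if n=="top" else (130,240,210,340,5)
    cv2.imwrite(f"pics/{n}3.png",cv2.resize(cv2.cvtColor(d["color"],cv2.COLOR_RGB2BGR)[a:b,c:e],None,fx=s,fy=s,interpolation=cv2.INTER_CUBIC))
    P,b,w=measure(d); print(n,rect(plane(d,biggest(w),.086)[:,:2]),np.percentile(P[...,2][w],[10,50,90]))
d=dict(np.load("top3.npz")); v=overhang(d)
sat=cv2.cvtColor(d["color"],cv2.COLOR_RGB2HSV)[...,1].astype(float); g=d["color"].astype(float).mean(-1)
le=v(172,180,sat,318,332); pe=v(143,160,g,328,346)
L=plane(d,[[le,176]],.08)[0];C=plane(d,[[pe,151]],.086)[0]
print(le,pe,"overhang",L[1]-C[1])
E
```

```text
False
pushed 11.32 [ 0.586  -0.157   0.1025] F [-1.1  1.9  0.5] g 0.0397
above 14.22 [ 0.512  -0.2349  0.16  ] F [ 0.6 -0.3 -0.4] g 0.0597
False
down 15.33 [ 0.5123 -0.2351  0.1031] F [ 0.3  0.1 -0.1] g 0.0599
True
pushed 16.3 [ 0.5287 -0.2349  0.1018] F [-0.4 -0.2  0.3] g 0.0601
True
pushed2 16.65 [ 0.5288 -0.2347  0.1007] F [-0.3  0.3 -0.1] g 0.0601
away 18.96 [ 0.3006 -0.4494  0.2491] F [0.7 0.6 0.2] g 0.06
scene (array([ 0.58891229, -0.2426217 ]), array([ 95.71088409, 154.55474854]), np.float32(-0.0065026283)) [0.08295159 0.08723345 0.09177435]
top (array([ 0.58882574, -0.24284998]), array([ 97.93673706, 147.59371948]), np.float32(-0.006461978)) [0.08114537 0.08612414 0.0915843 ]
324.402 337.33485020857034 overhang 0.04055393790354611
```

View pics/scene3.png

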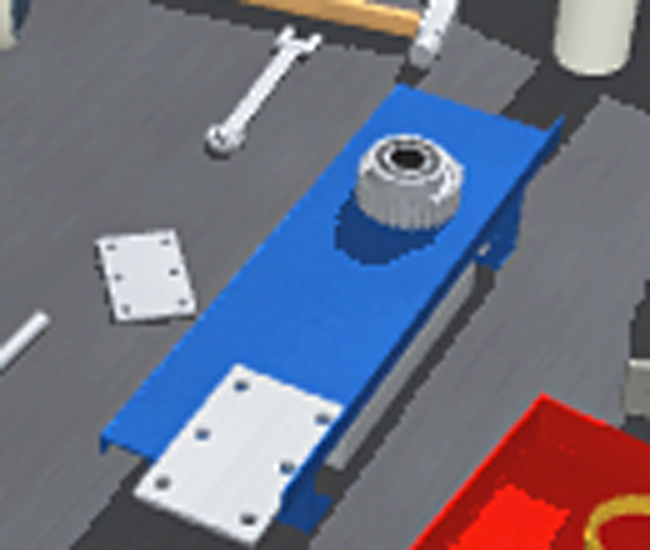

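View pics/top3.png

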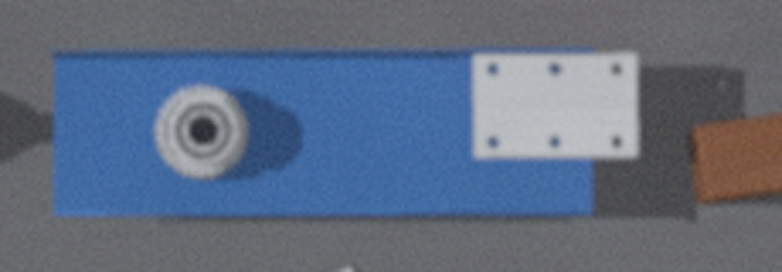

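The plate lies flat against the lip (enlarged top view: columns 472–638, ledge end at 594), and its end holes near column 617 hang clear. I'll check that nothing else moved, then hand in.

```bash
python3 - <<'E'
from h import *
from rig import bot
a=dict(np.load("top0.npz"))["color"];b=dict(np.load("top3.npz"))["color"]
m=(cv2.GaussianBlur(cv2.absdiff(a,b),(3,3),0).max(-1)>35).astype(np.uint8)
n,_,s,c=cv2.connectedComponentsWithStats(m)
print([tuple(map(int,x)) for x in s[1:] if x[4]>6])
bot.close_job();st(bot,"end")
E
```

```text
[(264, 135, 74, 36, 1855), (305, 142, 3, 4, 8), (293, 160, 4, 4, 12), (284, 219, 228, 153, 10708), (439, 221, 8, 17, 53), (369, 234, 8, 15, 98), (503, 243, 7, 5, 13), (240, 257, 129, 109, 3074), (207, 274, 15, 13, 42), (222, 276, 11, 12, 65), (181, 287, 23, 16, 174), (211, 286, 15, 8, 85), (244, 287, 5, 8, 16), (203, 292, 9, 3, 13), (145, 295, 96, 89, 4873), (249, 297, 4, 4, 12), (235, 301, 9, 12, 70), (246, 303, 10, 11, 63), (438, 334, 4, 6, 11), (239, 339, 2, 5, 8), (432, 341, 14, 14, 70), (429, 343, 7, 6, 18), (441, 351, 31, 6, 85), (242, 352, 43, 32, 455)]
the job is handed in; nothing more can be done
the job is handed in; nothing more can be done
```

The job is handed in. The cover plate lies flat against the back lip with about 40 mm sticking out over the end it was already nearer to (the robot's right). No verdict was reported.

**What I did:** I pushed the cover back onto the lip with both fingertips, then pushed it along by its inner end. I measured the overhang (31 mm), pushed 8.5 mm more, and squared it against the lip again with both fingers. I then moved the arm clear. It was never lifted, and about 19 s of the 48 s had passed when I took the last pictures.

**Last checks:**

| Check | Result |
|---|---|
| Overhang, top camera | 40.6 mm (wanted 28–52) |
| Cover centre, y | −0.243 m in both cameras, about −0.215 m in the ledge frame (wanted −0.227 to −0.203) |
| Cover centre, x | about 0.023 m in the ledge frame (limit above 0.0205) |
| Angle to the ledge | within about 0.01 rad (limit 0.05) |
| Cover top height | about 0.086–0.087 m, so flat on the ledge |

**Less certain:**
- **Contact with the lip:** the x margin is about the size of the camera error. The better evidence is that all four pushes toward the lip stopped at the same place, with the tool at x = 0.529 m.
- **Other parts:** comparing before and after top pictures showed no change at the gear, bearing, wrench, hammer, long timber block or bottle. The arm, now in a different place, also changed the picture around the drift and the short timber block, so that comparison does not settle those two. The arm stayed well above both, and I felt no unexpected contact.

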